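Sort the offcut pots back onto their chip saucers

ROBOT

A 6-joint arm with a two-finger parallel gripper is mounted at the origin on the work surface. World frame = base frame: x ahead of the robot, y to its left, z up, the work surface at z = 0. Lengths are in m, angles in degrees, forces in N, time in s.
With the tool pointing down it reaches from about 0.3 to 0.75 m from the base axis. Payload 8.5 kg.
Tool frame: the origin (TCP) lies midway between the tips of the shut fingers; the grasp point (between the pads) lies 19 mm behind it (env.grip_depth is the distance from the TCP to the grasp point, in m); y points along the fingers, x is the direction in which the jaws open and shut, and the axes are right-handed (so a half turn about y gives the same grasp; the last joint's range is limited). The gripper opens to 85 mm and grips with 20 to 120 N. Pads are 22 mm wide; open, the fingers measure 114 mm over their backs; the gripper's body (76 mm by 85 mm) begins 54 mm behind the grasp point. The pads swing forward as they close: fully open they stand 13 mm farther back than shut.
Start: joints at [-86.305, 21.807, 74.336, -0, 83.858, -12.336], TCP at [0.152, -0.529, 0.231] pointing down, gripper open.
Joint ranges: [-178.18, 178.18], [-50.72, 133.34], [12.68, 142.11], [-81.47, 261.47], [9.98, 163.14], [-165.26, 165.26]. Speed limits (degrees/s): [136.94, 136.94, 180, 180, 180, 180].

INTERFACE

Orientations are given as a 3x3 rotation matrix whose columns are the frame's x, y, z axes.
In Python, from rig import env gives the robot as it stands.
- The arm moves only by the shell command python3 -m inch 'ROWS' [FORCE]. ROWS is JSON, a list that holds one entry, the list of rows, each a list of 7 numbers: the gripper command: -1 is shut, 1 is fully open, values between are in proportion, then the shift along the world's x, y, z in cm, then the turn, a rotation vector about the world's x, y, z in degrees. In form: [[[grip, dx, dy, dz, rx, ry, rz], ...]]. A call has 1 to 20 rows; each row is the pose to reach, as a shift and turn from the pose commanded when the call began; what a row does not reach only later rows make up. A row lasts 1/8 s, in which the tool goes at most 62.5 mm and 10.7 degrees, less where a joint would pass 70% of its speed; a pose out of reach is approached as far as the arm can. A call with a gripper value outside its range is refused whole. The fingers move at their own pace and stop on an object; FORCE is the grip in N (left out, the last holds). Time passes only in rows, so rows that repeat a pose let the fingers close. It gives the time, the measured TCP pose, the force and the opening at its end, in the units of the state.
- env.observe(): the state, without advancing time (a new reading comes with each control period).
- env.get_image(name): name is "scene" or "top"; returns a dict with "frame" (480x640x3 uint8, red, green, blue), "mtx" (3x3 intrinsics, pixels), "distortion" ([k1, k2, p1, p2, k3] as OpenCV has them; the pictures are not rectified), "rvec" (rotation vector, rad) and "tvec" (3), from world to camera coordinates, as OpenCV has them. Camera axes: x right, y down, z forward; pixel columns grow to the right and rows downward; lengths in m; the calibration is good to about 2 mm. A picture is of the moment at which its call begins. There is no depth.
- env.close_job(): hands the job in, once; it reports no verdict.
The state is a dict: "time_s": time; "q": joint angles; "qvel": joint speeds; "joint_efforts": joint torques, N m; "position": TCP position; "tool_rot": TCP orientation; "ft_force": force on the tool from outside, world axes, zero at the start; "wrist_torque": the same for the moment, N m; "grip_width": finger opening in m.
Only numpy, scipy, OpenCV 4.12 (cv2) and the standard library are available. Lean on these libraries where they do the work, as an engineer would, in place of code of your own. Each camera call takes 0.05 s, during which the arm holds its last target.

TASK

The pots of glass rod offcuts have got mixed up on their chip saucers: stand every pot in the saucer whose fired sample tile has the colour of its glass, so that all four are right and the plain saucer is empty again. Use the plain saucer to park a pot on the way, never the bare bench, which must stay free of glass chips. Keep the pots upright, set them down gently, and do not disturb the fresh bead lying on the graphite pad.

Things in the scene. Friction and masses are not known exactly. Their poses are not given: they have to be found in the camera images.
- pot_blue: Loose white round tumbler (upright cylinder, 52 mm across, 80 mm tall, about 0.2 to 0.4 kg) packed tight with blue glass rod offcuts whose ends stick up to 92 mm above the pot's underside, in a bundle 40 mm across; a blue band runs round the pot near its foot. The offcuts do not come out. Origin: centre of the underside, z up along the pot's axis. Best gripped across the upper wall, 50 to 65 mm above the underside.
- pot_red: Loose white round tumbler (upright cylinder, 52 mm across, 80 mm tall, about 0.2 to 0.4 kg) packed tight with red glass rod offcuts whose ends stick up to 92 mm above the pot's underside, in a bundle 40 mm across; a red band runs round the pot near its foot. The offcuts do not come out. Origin: centre of the underside, z up along the pot's axis. Best gripped across the upper wall, 50 to 65 mm above the underside.
- pot_green: Loose white round tumbler (upright cylinder, 52 mm across, 80 mm tall, about 0.2 to 0.4 kg) packed tight with green glass rod offcuts whose ends stick up to 92 mm above the pot's underside, in a bundle 40 mm across; a green band runs round the pot near its foot. The offcuts do not come out. Origin: centre of the underside, z up along the pot's axis. Best gripped across the upper wall, 50 to 65 mm above the underside.
- pot_yellow: Loose white round tumbler (upright cylinder, 52 mm across, 80 mm tall, about 0.2 to 0.4 kg) packed tight with yellow glass rod offcuts whose ends stick up to 92 mm above the pot's underside, in a bundle 40 mm across; a yellow band runs round the pot near its foot. The offcuts do not come out. Origin: centre of the underside, z up along the pot's axis. Best gripped across the upper wall, 50 to 65 mm above the underside.
- saucer_blue: Round shallow steel chip saucer, fixed to the bench, 94 mm across at its flared lip, lip 14 mm high; the flat inner floor is 74 mm across and 6 mm above the bench. A blue fired glass sample tile (38 x 26 mm, top 10 mm above the bench) sits on a tab outside the lip, centred 60 mm from the saucer's centre along its own -y. Origin: centre of the underside, on the bench (z = 0). It holds one pot.
- saucer_red: Round shallow steel chip saucer, fixed to the bench, 94 mm across at its flared lip, lip 14 mm high; the flat inner floor is 74 mm across and 6 mm above the bench. A red fired glass sample tile (38 x 26 mm, top 10 mm above the bench) sits on a tab outside the lip, centred 60 mm from the saucer's centre along its own -y. Origin: centre of the underside, on the bench (z = 0). It holds one pot.
- saucer_green: Round shallow steel chip saucer, fixed to the bench, 94 mm across at its flared lip, lip 14 mm high; the flat inner floor is 74 mm across and 6 mm above the bench. A green fired glass sample tile (38 x 26 mm, top 10 mm above the bench) sits on a tab outside the lip, centred 60 mm from the saucer's centre along its own -y. Origin: centre of the underside, on the bench (z = 0). It holds one pot.
- saucer_yellow: Round shallow steel chip saucer, fixed to the bench, 94 mm across at its flared lip, lip 14 mm high; the flat inner floor is 74 mm across and 6 mm above the bench. A yellow fired glass sample tile (38 x 26 mm, top 10 mm above the bench) sits on a tab outside the lip, centred 60 mm from the saucer's centre along its own -y. Origin: centre of the underside, on the bench (z = 0). It holds one pot.
- saucer_plain: The same fixed steel chip saucer (94 mm across the lip, lip 14 mm high, inner floor 74 mm across and 6 mm above the bench) but without any tab or sample tile. Empty at the start: the parking place. Apart from the pots, nothing within 100 mm of any saucer's centre rises more than 30 mm above the bench. Origin: centre of the underside, on the bench.
- bead_mandrel: Thin dark steel mandrel, 180 mm long, lying along its own x with a fresh light-blue glass bead (21 mm across, 42 mm from the middle) and a small amber bead on it; loose, on a flat black graphite pad (110 x 62 x 8 mm, long side roughly along world x) in the middle of the far half of the bench. Its highest point is 29 mm above the bench. Not part of the job and not to be disturbed. Origin: under the middle of the mandrel, on the pad's top.
Mind the look-alikes: they are no part of the job. Leave any black or pink look-alike of the saucer_yellow alone.

How it is judged:
By the outcome, as a careful person would: the job done as asked, in the order asked, and still so for the second after the job is handed in, with the robot touching nothing.
It also fails if it takes over 115 s, if anything falls off the work surface, if the arm or the gripper's body presses on something with over 40 N, if the wrist force passes 120 N, or if a joint passes its speed limit or range.

## Working session

There is one attempt and no reset: what is moved stays moved. The work goes in short steps, Python scripts to look and compute and a shell command to move; the robot and the scene stay as the last step left them, time stands still between calls to the robot, and variables do not carry over. Pictures are saved under pics/ and viewed, and the job is handed in when it is done.

```bash
mkdir -p pics; ls; python3 - <<'E'
from rig import env
import cv2,numpy as np
o=env.observe();print(o)
for n in("scene","top"):
    d=env.get_image(n);cv2.imwrite(f"pics/{n}0.png",d["frame"][:,:,::-1])
    np.savez(f"{n}0.npz",**d);print(d["mtx"],d["distortion"],d["rvec"],d["tvec"])
E
```

```text
pics
{'time_s': 0.0, 'q': array([-8.63031747e+01,  2.18419619e+01,  7.43844737e+01, -2.07235561e-03,
        8.38585962e+01, -1.23366922e+01]), 'qvel': array([ 0.05275809, -0.05646161, -0.02813316,  0.02107473,  0.05672639,
        0.04098754]), 'joint_efforts': array([-2.46934578e-03, -4.48472893e+01, -2.31277746e+01, -2.72595125e-04,
        4.81253082e-03, -2.95598852e-05]), 'position': array([ 0.15187069, -0.52831129,  0.23070432]), 'tool_rot': array([[ 2.76203286e-01, -1.31576379e-04,  9.61099229e-01],
       [-9.61098133e-01,  1.47867804e-03,  2.76203173e-01],
       [-1.45749814e-03, -9.99998898e-01,  2.81957922e-04]]), 'ft_force': array([ 0.32168447,  1.08979441, -0.36203282]), 'wrist_torque': array([ 0.0172465 , -0.01690056, -0.01190209]), 'grip_width': 0.0855741594914024}
[[573.64256873   0.         313.96767523]
 [  0.         573.64256873 241.07051817]
 [  0.           0.           1.        ]] [0.00239789 0.         0.         0.         0.        ] [ 0.77244486  2.7050183  -0.96816833] [ 0.37046599 -0.10047497  1.17871559]
[[620.13273647   0.         327.59666748]
 [  0.         620.13273647 232.75574285]
 [  0.           0.           1.        ]] [-0.20942314  0.          0.          0.          0.        ] [ 2.19985396 -2.20594942  0.0508205 ] [-0.07454196  0.39583236  1.25163383]
```

View pics/scene0.png

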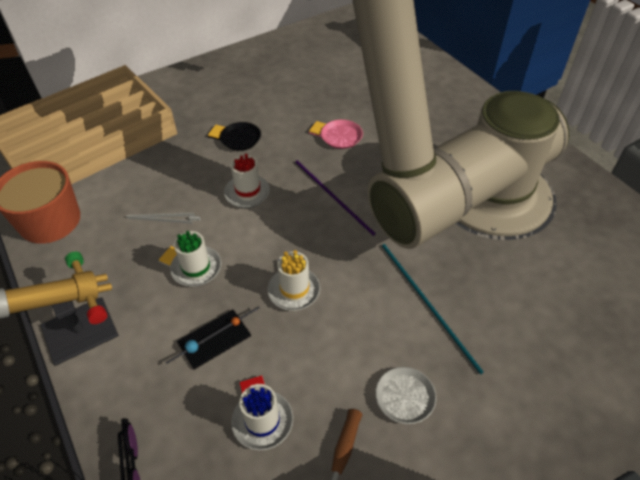

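View pics/top0.png

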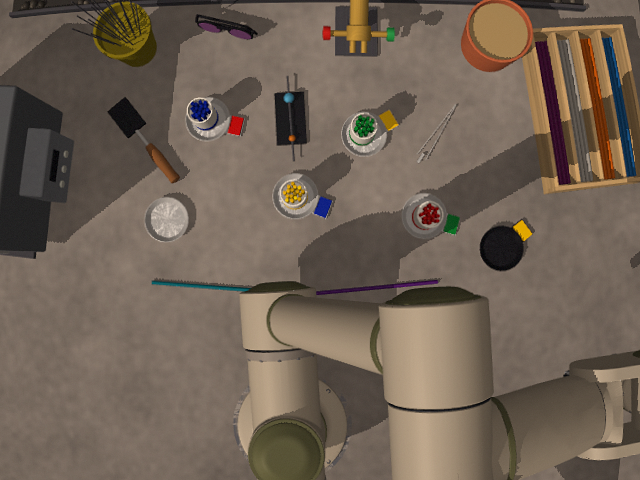

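The top view shows blue pot (202,112) in the red saucer, with its tile at (236,126). Green pot (364,127) is in the yellow saucer (389,121), yellow pot (293,192) in the blue saucer (323,208), and red pot (430,214) in the green saucer (452,225). The plain saucer is at (167,219). The black look-alike is at (502,247), and the arm hides the pink one from above. The bead is at (289,110).

```bash
cat > h.py <<'E'
import cv2,numpy as np
def ray(d,uv,z):
    uv=np.array(uv,float).reshape(-1,1,2)
    n=cv2.undistortPoints(uv,d["mtx"],d["distortion"])[:,0]
    R=cv2.Rodrigues(np.array(d["rvec"]))[0];t=np.array(d["tvec"]).ravel()
    C=-R.T@t; D=np.c_[n,np.ones(len(n))]@R
    return C+D*((z-C[2])/D[:,2])[:,None]
RNG={"blue":[(112,128)],"red":[(0,5),(175,180)],"green":[(50,80)],"yellow":[(18,32)]}
def blobs(d,c,mina=25):
    hsv=cv2.cvtColor(np.ascontiguousarray(d["frame"]),cv2.COLOR_RGB2HSV)
    m=0
    for a,b in RNG[c]: m=m|cv2.inRange(hsv,(a,150,70),(b,255,255))
    m=cv2.morphologyEx(m,cv2.MORPH_CLOSE,np.ones((5,5)))
    cs=cv2.findContours(m,cv2.RETR_EXTERNAL,cv2.CHAIN_APPROX_NONE)[0]
    return [(cv2.contourArea(k),cv2.minEnclosingCircle(k),k) for k in cs if cv2.contourArea(k)>mina]
E
python3 - <<'E'
from h import *
for n in("top","scene"):
    d=dict(np.load(n+"0.npz"))
    for c in RNG:
        for a,(ctr,r),k in blobs(d,c):
            if n=="top" and ctr[1]>280: continue
            M=cv2.moments(k);g=(M["m10"]/M["m00"],M["m01"]/M["m00"])
            print(n,c,a,np.round(g),round(r,1),"z92+6",ray(d,[g],.096)[0].round(3),"z10",ray(d,[g],.01)[0].round(3))
d=dict(np.load("top0.npz"));f=np.ascontiguousarray(d["frame"])
g=cv2.cvtColor(f,cv2.COLOR_RGB2GRAY)
H=cv2.HoughCircles(g,cv2.HOUGH_GRADIENT,1.0,40,param1=120,param2=14,minRadius=19,maxRadius=27)
o=f.copy()
for x,y,r in H[0]:
    if y<280: print("hough",x,y,r,ray(d,[(x,y)],.014)[0].round(3)); cv2.circle(o,(int(x),int(y)),int(r),(255,0,255),1)
cv2.imwrite("pics/hough.png",cv2.resize(o[60:290,130:560],None,fx=1.85,fy=1.85)[:,:,::-1])
E
```

```text
top blue 196.5 [323. 207.] 10.4 z92+6 [ 0.441 -0.066  0.096] z10 [ 0.449 -0.066  0.01 ]
top blue 222.0 [199. 109.] 10.4 z92+6 [0.632 0.174 0.096] z10 [0.654 0.192 0.01 ]
top red 253.5 [430. 215.] 10.6 z92+6 [ 0.426 -0.27   0.096] z10 [ 0.432 -0.284  0.01 ]
top red 190.0 [235. 125.] 10.3 z92+6 [0.6   0.102 0.096] z10 [0.619 0.114 0.01 ]
top red 79.0 [326.  33.] 7.0 z92+6 [ 0.784 -0.073  0.096] z10 [ 0.817 -0.074  0.01 ]
top green 171.5 [451. 224.] 9.6 z92+6 [ 0.408 -0.312  0.096] z10 [ 0.413 -0.329  0.01 ]
top green 238.0 [364. 125.] 10.8 z92+6 [ 0.598 -0.145  0.096] z10 [ 0.617 -0.15   0.01 ]
top green 67.0 [390.  34.] 6.7 z92+6 [ 0.783 -0.199  0.096] z10 [ 0.815 -0.209  0.01 ]
top yellow 201.5 [522. 230.] 10.1 z92+6 [ 0.396 -0.452  0.096] z10 [ 0.4  -0.48  0.01]
top yellow 262.5 [293. 193.] 11.0 z92+6 [ 0.468 -0.01   0.096] z10 [ 0.477 -0.005  0.01 ]
top yellow 200.5 [388. 120.] 10.5 z92+6 [ 0.609 -0.193  0.096] z10 [ 0.629 -0.202  0.01 ]
top yellow 1025.5 [358.  26.] 28.7 z92+6 [ 0.799 -0.137  0.096] z10 [ 0.833 -0.142  0.01 ]
top yellow 2484.0 [121.  30.] 30.3 z92+6 [0.803 0.34  0
[... 971 characters left out ...]
] z10 [ 0.635 -0.197  0.01 ]
scene yellow 126.0 [216. 131.] 8.9 z92+6 [ 0.439 -0.373  0.096] z10 [ 0.405 -0.473  0.01 ]
scene yellow 95.5 [316. 127.] 7.8 z92+6 [ 0.26  -0.273  0.096] z10 [ 0.206 -0.362  0.01 ]
hough 207.5 118.5 21.7 [0.633 0.172 0.014]
hough 364.5 133.5 21.8 [ 0.599 -0.152  0.014]
hough 501.5 247.5 21.8 [ 0.364 -0.434  0.014]
hough 117.5 32.5 25.2 [0.829 0.377 0.014]
hough 493.5 28.5 25.2 [ 0.832 -0.432  0.014]
hough 424.5 214.5 21.7 [ 0.432 -0.273  0.014]
hough 171.5 213.5 24.1 [0.436 0.244 0.014]
hough 296.5 196.5 22.9 [ 0.469 -0.013  0.014]
hough 550.5 57.5 24.0 [ 0.772 -0.557  0.014]
hough 608.5 158.5 20.7 [ 0.553 -0.679  0.014]
hough 141.5 168.5 25.2 [0.53  0.31  0.014]
```

View pics/hough.png

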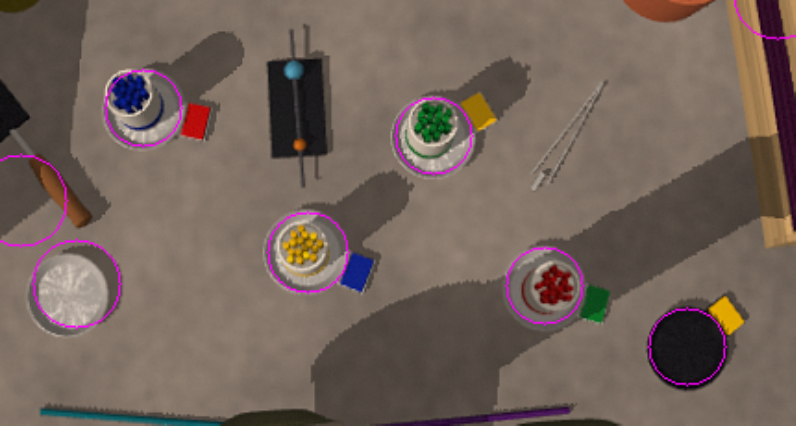

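```bash
python3 - <<'E'
from h import *
d=dict(np.load("top0.npz"));f=np.ascontiguousarray(d["frame"])
lab=cv2.cvtColor(f,cv2.COLOR_RGB2LAB)
o=[]
for n,(x,y) in dict(B_in_red=(207,118),G_in_yel=(364,134),R_in_grn=(424,214),Y_in_blue=(296,196),plain=(167,219)).items():
    c=f[y-32:y+32,x-32:x+32]; o.append(cv2.resize(c,None,fx=4,fy=4,interpolation=cv2.INTER_NEAREST))
    s=cv2.cvtColor(c,cv2.COLOR_RGB2HSV)[:,:,1]; o.append(cv2.cvtColor(cv2.resize(cv2.convertScaleAbs(s,alpha=2.5),None,fx=4,fy=4,interpolation=cv2.INTER_NEAREST),cv2.COLOR_GRAY2RGB))
o.append(o[-1]*0)
o.append(o[-1]*0)
im=np.vstack([np.hstack(o[i:i+4]) for i in(0,4,8)])
cv2.imwrite("pics/crops.png",cv2.resize(im,(800,600))[:,:,::-1])
E
```

```text
(no output)
```

View pics/crops.png

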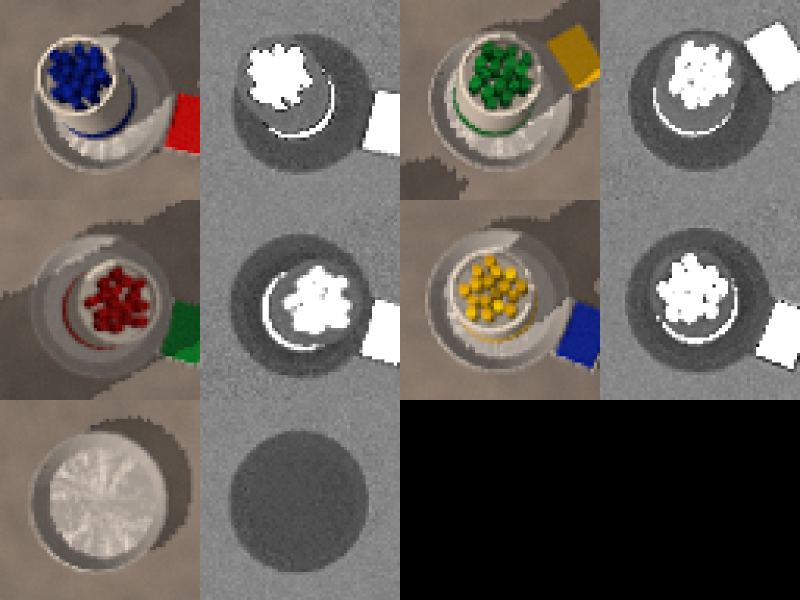

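```bash
python3 - <<'E'
from h import *
from scipy.optimize import least_squares
d=dict(np.load("top0.npz"));f=np.ascontiguousarray(d["frame"])
s=cv2.GaussianBlur(cv2.cvtColor(f,cv2.COLOR_RGB2HSV)[:,:,1],(3,3),0)
C={}
for n,(x,y) in dict(red=(207,121),yellow=(365,135),green=(424,217),blue=(294,197),plain=(167,219)).items():
    c=s[y-32:y+32,x-32:x+32]
    m=(c<43).astype(np.uint8)
    m=cv2.morphologyEx(m,cv2.MORPH_OPEN,np.ones((3,3)))
    k=max(cv2.findContours(m,cv2.RETR_EXTERNAL,cv2.CHAIN_APPROX_NONE)[0],key=cv2.contourArea)
    w=ray(d,k[:,0]+[x-32,y-32],.014)[:,:2]
    fit=lambda w:least_squares(lambda p:np.hypot(*(w-p[:2]).T)-p[2],[*w.mean(0),.047],loss="soft_l1",f_scale=.001)
    r=fit(w);C[n]=r.x[:2]
    print(n,r.x.round(4),"px",np.std(r.fun).round(4))
tile={"blue":(323,207),"red":(235,125),"green":(451,224),"yellow":(388,120)}
for c in tile:
    b=min(blobs(d,c),key=lambda b:np.hypot(b[1][0][0]-tile[c][0],b[1][0][1]-tile[c][1]))
    M=cv2.moments(b[2]);t=ray(d,[(M["m10"]/M["m00"],M["m01"]/M["m00"])],.01)[0,:2]
    print(c,"tile",t.round(4),"dist",np.hypot(*(t-C[c])).round(4))
# pots: rods centroid in both views at z=.096 w/ two-view triangulation
d2=dict(np.load("scene0.npz"))
P={"blue":((199,109),(258,398)),"red":((430,215),(244,163)),"green":((364,125),(189,242)),"yellow":((293,193),(293,263))}
for c,(a,b) in P.items():
    out=[]
    for dd,u in((d,a),(d2,b)):
        bl=min(blobs(dd,c),key=lambda q:np.hypot(q[1][0][0]-u[0],q[1][0][1]-u[1]))
        M=cv2.moments(bl[2]);g=(M["m10"]/M["m00"],M["m01"]/M["m00"])
        out.append(np.r_[ray(dd,[bl[1][0]],.096)[0,:2],ray(dd,[g],.096)[0,:2]].round(4))
    print("pot",c,*out)
E
```

```text
red [0.6323 0.1727 0.0446] px 0.0089
yellow [ 0.597  -0.1498  0.0439] px 0.0083
green [ 0.4301 -0.2718  0.0459] px 0.0009
blue [ 0.4709 -0.0096  0.0459] px 0.0008
plain [0.4243 0.2559 0.0457] px 0.0006
blue tile [ 0.4485 -0.0655] dist 0.0602
red tile [0.6188 0.1141] dist 0.0601
green tile [ 0.4128 -0.3295] dist 0.0602
yellow tile [ 0.6286 -0.2017] dist 0.0607
pot blue [0.6317 0.1733 0.6324 0.1738] [0.6367 0.1822 0.6367 0.182 ]
pot red [ 0.4263 -0.2697  0.4262 -0.2697] [ 0.4335 -0.257   0.4332 -0.2569]
pot green [ 0.5975 -0.1453  0.5981 -0.1448] [ 0.6012 -0.1366  0.6018 -0.1334]
pot yellow [ 0.468  -0.01    0.468  -0.0097] [ 0.4732 -0.002   0.4749  0.0006]
```

All tile distances come out near 60 mm, so the saucer positions agree. Plan: blue→plain, red→red, green→green, yellow→yellow, blue→blue.

```bash
python3 -m inch '[[[1,4,6,0,0,0,0],[1,8,12,0,0,0,0],[1,12,18,0,0,0,0],[1,16,23.5,0,0,0,0],[1,20,29,0,0,0,0],[1,24,35,0,0,0,0],[1,28,41,0,0,0,0],[1,32,47,0,0,0,0],[1,36,53,0,0,0,0],[1,40,59,0,0,0,0],[1,44,65,0,0,0,0],[1,47,69,0,0,0,0],[1,48,70.1,0,0,0,0],[1,48,70.1,0,0,0,0],[1,48,70.1,0,0,0,0]]]' 40
```

```text
time_s: 1.98
position: [0.6323, 0.1745, 0.2298]
tool_rot: [[0.279, -0.002, 0.96], [-0.96, 0.0, 0.279], [-0.001, -1.0, -0.002]]
ft_force: [-0.2, 0.0, 0.1]
grip_width: 0.0854
```

```bash
python3 -m inch '[[[1,0,-0.1,-4,0,0,0],[1,0,-0.1,-8,0,0,0],[1,0,-0.1,-12,0,0,0],[1,0,-0.1,-15,0,0,0],[1,0,-0.1,-17,0,0,0],[1,0,-0.1,-18.6,0,0,0],[1,0,-0.1,-18.6,0,0,0],[1,0,-0.1,-18.6,0,0,0]]]'; python3 - <<'E'
from rig import env
import cv2
for n in("scene","top"):
    cv2.imwrite(f"pics/{n}1.png",env.get_image(n)["frame"][:,:,::-1])
E
```

```text
time_s: 2.98
position: [0.6323, 0.1713, 0.0463]
tool_rot: [[0.276, 0.001, 0.961], [-0.961, 0.0, 0.276], [0.0, -1.0, 0.001]]
ft_force: [0.0, -0.5, 0.0]
grip_width: 0.0853
```

View pics/scene1.png

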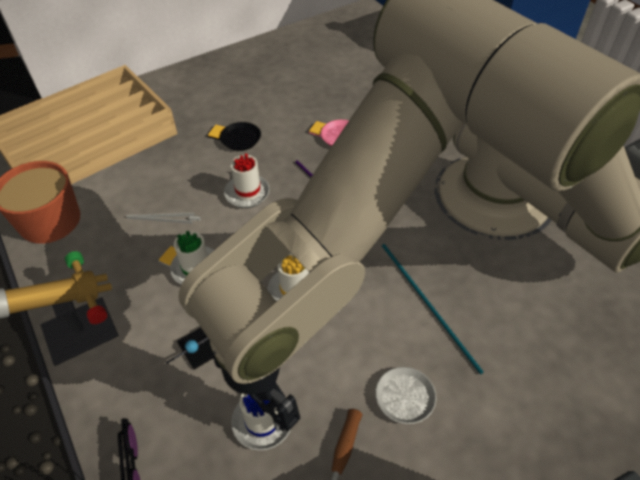

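The fingers straddle the blue pot at (258,412) and nothing is touched. I'll close and lift.

```bash
python3 -m inch '[[[0.3,0,0,-0.2,0,0,0],[-0.2,0,0,-0.2,0,0,0],[-1,0,0,-0.2,0,0,0],[-1,0,0,-0.2,0,0,0],[-1,0,0,-0.2,0,0,0],[-1,0,0,-0.2,0,0,0],[-1,0,0,-0.2,0,0,0],[-1,0,0,-0.2,0,0,0]]]' 45
```

```text
time_s: 4.08
position: [0.6321, 0.1717, 0.0437]
tool_rot: [[0.276, 0.001, 0.961], [-0.961, 0.0, 0.276], [-0.0, -1.0, 0.001]]
ft_force: [-0.5, 2.5, 5.1]
grip_width: 0.0509
```

```bash
python3 -m inch '[[[-1,0,0,1,0,0,0],[-1,0,0,3,0,0,0],[-1,0,0,6,0,0,0],[-1,0,0,9,0,0,0],[-1,0,0,12,0,0,0],[-1,-1,0.4,14,0,0,0],[-1,-4,1.6,14.5,0,0,0],[-1,-8,3.2,14.5,0,0,0],[-1,-12,4.8,14.5,0,0,0],[-1,-16,6.5,14.5,0,0,0],[-1,-19,7.7,14.5,0,0,0],[-1,-20.8,8.4,14.5,0,0,0],[-1,-20.8,8.4,14.5,0,0,0],[-1,-20.8,8.4,14.5,0,0,0]]]'
```

```text
time_s: 5.82
position: [0.4246, 0.2552, 0.1883]
tool_rot: [[0.276, 0.0, 0.961], [-0.961, -0.0, 0.276], [0.0, -1.0, 0.0]]
ft_force: [0.8, -0.8, -1.4]
grip_width: 0.0512
```

```bash
python3 -m inch '[[[-1,0,0,-4,0,0,0],[-1,0,0,-8,0,0,0],[-1,0,0,-11,0,0,0],[-1,0,0,-12.5,0,0,0],[-1,0,0,-13.2,0,0,0],[-1,0,0,-13.7,0,0,0],[-1,0,0,-14,0,0,0],[-1,0,0,-14.2,0,0,0],[-1,0,0,-14.3,0,0,0],[-1,0,0,-14.3,0,0,0]]]'
python3 - <<'E'
from rig import env
import cv2
print(env.observe()["ft_force"])
for n in("scene","top"):
    cv2.imwrite(f"pics/{n}2.png",env.get_image(n)["frame"][:,:,::-1])
E
```

```text
time_s: 7.08
position: [0.4239, 0.2554, 0.0454]
tool_rot: [[0.276, 0.0, 0.961], [-0.961, 0.0, 0.276], [0.0, -1.0, 0.0]]
ft_force: [-0.6, -0.4, -3.0]
grip_width: 0.0512
[-0.62650262 -0.42546936 -2.98525342]
```

View pics/scene2.png

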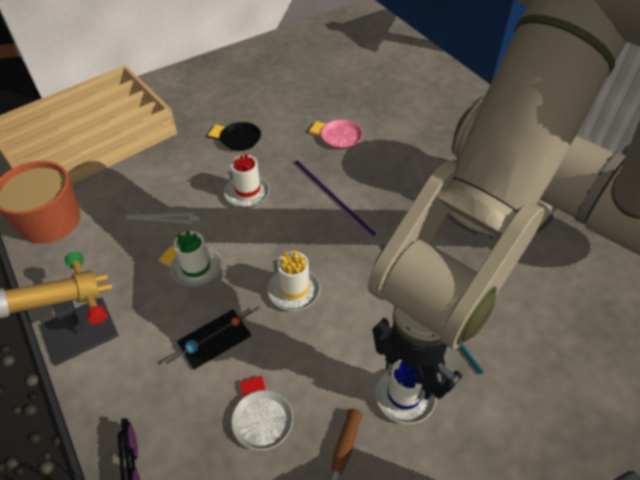

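View pics/top2.png

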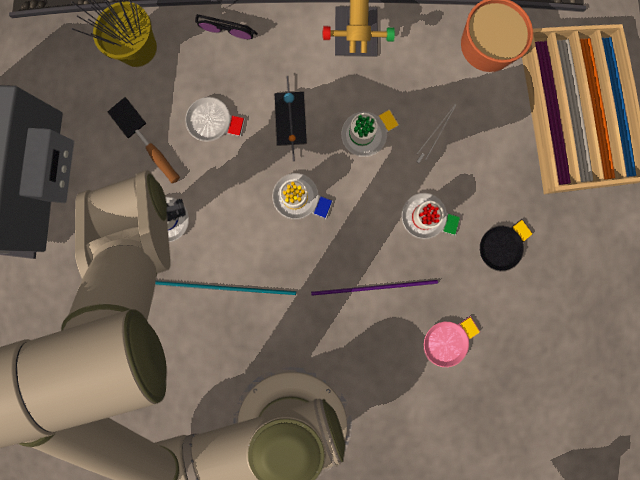

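The blue pot hangs inside the plain saucer at (403,395) in the scene view, just off the floor. I'll touch down and re-measure the red saucer, which is now empty.

```bash
python3 -m inch '[[[-1,0,0,-0.05,0,0,0],[-1,0,0,-0.1,0,0,0],[-1,0,0,-0.15,0,0,0],[-1,0,0,-0.15,0,0,0]]]'
python3 - <<'E'
from h import *
from rig import env
from scipy.optimize import least_squares
d=env.get_image("top");f=np.ascontiguousarray(d["frame"])
s=cv2.GaussianBlur(cv2.cvtColor(f,cv2.COLOR_RGB2HSV)[:,:,1],(3,3),0)
x,y=207,119
m=(s[y-32:y+32,x-32:x+32]<43).astype(np.uint8)
k=max(cv2.findContours(m,cv2.RETR_EXTERNAL,cv2.CHAIN_APPROX_NONE)[0],key=cv2.contourArea)
w=ray(d,k[:,0]+[x-32,y-32],.014)[:,:2]
r=least_squares(lambda p:np.hypot(*(w-p[:2]).T)-p[2],[*w.mean(0),.047],loss="soft_l1",f_scale=.001)
print(r.x,np.std(r.fun)); print(env.observe()["ft_force"])
E
```

```text
time_s: 7.68
position: [0.4239, 0.2554, 0.0438]
tool_rot: [[0.276, -0.0, 0.961], [-0.961, 0.0, 0.276], [-0.0, -1.0, -0.0]]
ft_force: [-0.2, 0.5, -1.8]
grip_width: 0.0511
[0.63252929 0.17278248 0.04602502] 0.0008566155837546394
[-0.60784953  0.20492238 -2.30449931]
```

```bash
python3 -m inch '[[[-1,0,0,-0.05,0,0,0],[-1,0,0,-0.1,0,0,0],[-1,0,0,-0.1,0,0,0]]]'
```

```text
time_s: 8.1
position: [0.424, 0.2555, 0.0437]
tool_rot: [[0.276, 0.001, 0.961], [-0.961, 0.0, 0.276], [0.0, -1.0, 0.001]]
ft_force: [-3.5, -0.5, 8.2]
grip_width: 0.051
```

Contact is 8 N. Next: release, rise and go to the red pot.

```bash
python3 -m inch '[[[-0.1,0,0,-0.1,0,0,0],[0.2,0,0,-0.1,0,0,0],[0.6,0,0,-0.1,0,0,0],[1,0,0,-0.1,0,0,0],[1,0,0,-0.1,0,0,0],[1,0,0,0,0,0,0],[1,0,0,2,0,0,0],[1,0,0,6,0,0,0],[1,0,0,11,0,0,0],[1,0,0,15.5,0,0,0]]]'
python3 -m inch '[[[1,0,-4,0,0,0,0],[1,0,-9,0,0,0,0],[1,0,-14,0,0,0,0],[1,0,-20,0,0,0,0],[1,0,-26,0,0,0,0],[1,0,-32,0,0,0,0],[1,0,-38,0,0,0,0],[1,0,-44,0,0,0,0],[1,0,-49,0,0,0,0],[1,0.2,-52,0,0,0,0],[1,0.2,-52.5,0,0,0,0],[1,0.2,-52.5,0,0,0,0],[1,0.2,-52.5,0,0,0,0]]]'
python3 - <<'E'
from rig import env
import cv2
for n in("scene","top"):
    cv2.imwrite(f"pics/{n}3.png",env.get_image(n)["frame"][:,:,::-1])
E
```

```text
time_s: 9.35
position: [0.4237, 0.2554, 0.1996]
tool_rot: [[0.276, 0.0, 0.961], [-0.961, 0.0, 0.276], [-0.0, -1.0, 0.0]]
ft_force: [-0.2, 1.2, -0.5]
grip_width: 0.0852
time_s: 10.98
position: [0.4259, -0.2684, 0.198]
tool_rot: [[0.277, -0.0, 0.961], [-0.961, 0.0, 0.277], [-0.0, -1.0, 0.0]]
ft_force: [-0.0, 1.0, 0.2]
grip_width: 0.0856
```

View pics/scene3.png

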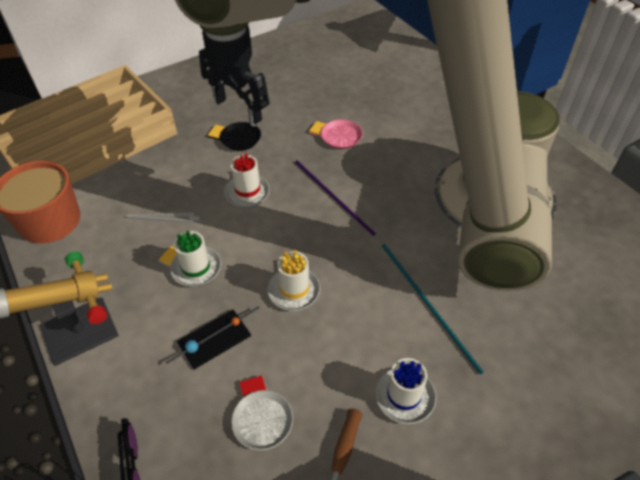

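Blue pot stands upright in the plain saucer at (407,387) and the bead is untouched. Next, the red pot.

```bash
python3 -m inch '[[[1,0,0,-4,0,0,0],[1,0,0,-8,0,0,0],[1,0,0,-11,0,0,0],[1,0,0,-13.5,0,0,0],[1,0,0,-15,0,0,0],[1,0,0,-15.5,0,0,0],[1,0,0,-15.5,0,0,0],[0.3,0,0,-15.5,0,0,0],[-0.2,0,0,-15.5,0,0,0],[-1,0,0,-15.5,0,0,0],[-1,0,0,-15.5,0,0,0],[-1,0,0,-15.5,0,0,0],[-1,0,0,-15.5,0,0,0],[-1,0,0,-15.5,0,0,0],[-1,0,0,-15.5,0,0,0]]]' 45
```

```text
time_s: 12.95
position: [0.4263, -0.2701, 0.0437]
tool_rot: [[0.276, 0.001, 0.961], [-0.961, -0.001, 0.276], [0.002, -1.0, 0.001]]
ft_force: [0.6, -0.1, 5.5]
grip_width: 0.0509
```

```bash
python3 -m inch '[[[-1,0,0,1,0,0,0],[-1,0,0,3,0,0,0],[-1,0,0,6,0,0,0],[-1,0,0,9,0,0,0],[-1,0,0,12,0,0,0],[-1,0,0,14,0,0,0],[-1,0.5,1,15,0,0,0],[-1,1.9,4,15,0,0,0],[-1,3.7,8,15,0,0,0],[-1,5.8,12.5,15,0,0,0],[-1,7.9,17,15,0,0,0],[-1,10,21.5,15,0,0,0],[-1,12.1,26,15,0,0,0],[-1,14.2,30.5,15,0,0,0],[-1,16.3,35,15,0,0,0],[-1,18.4,39.5,15,0,0,0],[-1,20,43,15,0,0,0],[-1,20.6,44.3,15,0,0,0],[-1,20.6,44.3,15,0,0,0],[-1,20.6,44.3,15,0,0,0]]]'
python3 -m inch '[[[-1,0,0,-4,0,0,0],[-1,0,0,-8,0,0,0],[-1,0,0,-11,0,0,0],[-1,0,0,-13,0,0,0],[-1,0,0,-14,0,0,0],[-1,0,0,-14.4,0,0,0],[-1,0,0,-14.6,0,0,0],[-1,0,0,-14.8,0,0,0],[-1,0,0,-14.8,0,0,0],[-1,0,0,-14.8,0,0,0]]]'
python3 - <<'E'
from rig import env
import cv2
for n in("scene","top"):
    cv2.imwrite(f"pics/{n}4.png",env.get_image(n)["frame"][:,:,::-1])
E
```

```text
time_s: 15.45
position: [0.6315, 0.1724, 0.1927]
tool_rot: [[0.275, -0.001, 0.961], [-0.961, -0.0, 0.275], [0.0, -1.0, -0.001]]
ft_force: [0.3, 0.0, -3.4]
grip_width: 0.0509
time_s: 16.7
position: [0.632, 0.1735, 0.0451]
tool_rot: [[0.276, 0.0, 0.961], [-0.961, 0.0, 0.276], [0.0, -1.0, 0.0]]
ft_force: [-0.3, 0.2, -2.9]
grip_width: 0.0511
```

View pics/scene4.png

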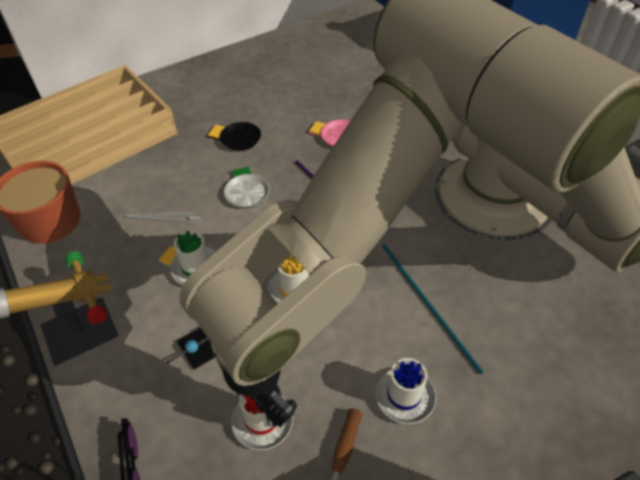

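The red pot hangs in the red saucer at (260,420). The green saucer at (246,190) is empty.

```bash
python3 -m inch '[[[-1,0,0,-0.05,0,0,0],[-1,0,0,-0.1,0,0,0],[-1,0,0,-0.15,0,0,0],[-1,0,0,-0.2,0,0,0],[-1,0,0,-0.2,0,0,0]]]'
```

```text
time_s: 17.42
position: [0.632, 0.1734, 0.0438]
tool_rot: [[0.276, 0.001, 0.961], [-0.961, 0.0, 0.276], [0.0, -1.0, 0.001]]
ft_force: [-3.0, -0.6, 4.3]
grip_width: 0.051
```

```bash
python3 -m inch '[[[-0.1,0,0,0,0,0,0],[0.2,0,0,0,0,0,0],[0.6,0,0,0,0,0,0],[1,0,0,0,0,0,0],[1,0,0,0,0,0,0],[1,0,0,0,0,0,0],[1,0,0,2,0,0,0],[1,0,0,6,0,0,0],[1,0,0,11,0,0,0],[1,0,0,15.5,0,0,0],[1,-0.4,-4,15.5,0,0,0],[1,-1,-9,15.5,0,0,0],[1,-1.6,-15,15.5,0,0,0],[1,-2.2,-21,15.5,0,0,0],[1,-2.9,-27,15.5,0,0,0],[1,-3.3,-31,15.5,0,0,0],[1,-3.4,-31.8,15.5,0,0,0],[1,-3.4,-31.8,15.5,0,0,0],[1,-3.4,-31.8,15.5,0,0,0]]]'
python3 - <<'E'
from rig import env
import cv2
for n in("scene","top"):
    cv2.imwrite(f"pics/{n}5.png",env.get_image(n)["frame"][:,:,::-1])
E
```

```text
time_s: 19.8
position: [0.5981, -0.1432, 0.1979]
tool_rot: [[0.278, 0.0, 0.961], [-0.961, 0.0, 0.278], [-0.0, -1.0, 0.0]]
ft_force: [0.8, 0.5, 0.2]
grip_width: 0.0855
```

View pics/scene5.png

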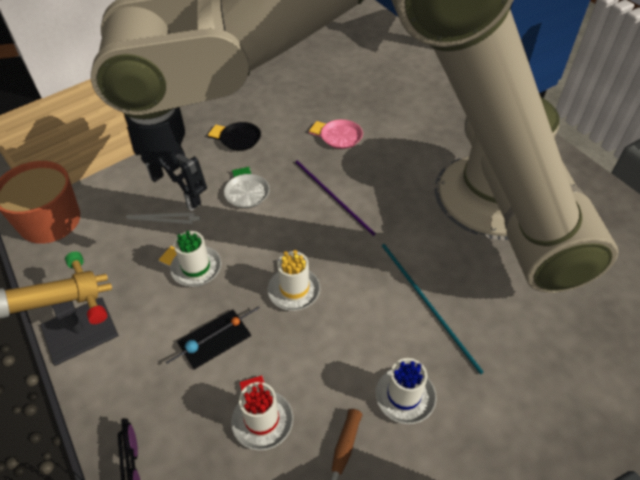

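The red pot is seated at (260,410) and the gripper is above the green pot. I'll grip it.

```bash
python3 -m inch '[[[1,0,0,-4,0,0,0],[1,0,0,-8,0,0,0],[1,0,0,-11,0,0,0],[1,0,0,-13.5,0,0,0],[1,0,0,-15,0,0,0],[1,0,0,-15.5,0,0,0],[1,0,0,-15.5,0,0,0],[0.3,0,0,-15.5,0,0,0],[-0.2,0,0,-15.5,0,0,0],[-1,0,0,-15.5,0,0,0],[-1,0,0,-15.5,0,0,0],[-1,0,0,-15.5,0,0,0],[-1,0,0,-15.5,0,0,0],[-1,0,0,-15.5,0,0,0],[-1,0,0,-15.5,0,0,0]]]' 45
python3 - <<'E'
from h import *
from rig import env
from scipy.optimize import least_squares
d=env.get_image("top");f=np.ascontiguousarray(d["frame"])
cv2.imwrite("pics/top6.png",f[:,:,::-1])
s=cv2.GaussianBlur(cv2.cvtColor(f,cv2.COLOR_RGB2HSV)[:,:,1],(3,3),0)
x,y=424,216
m=(s[y-32:y+32,x-32:x+32]<43).astype(np.uint8)
k=max(cv2.findContours(m,cv2.RETR_EXTERNAL,cv2.CHAIN_APPROX_NONE)[0],key=cv2.contourArea)
w=ray(d,k[:,0]+[x-32,y-32],.014)[:,:2]
r=least_squares(lambda p:np.hypot(*(w-p[:2]).T)-p[2],[*w.mean(0),.047],loss="soft_l1",f_scale=.001)
print(r.x,np.std(r.fun))
E
```

```text
time_s: 21.78
position: [0.5982, -0.1447, 0.0437]
tool_rot: [[0.276, 0.001, 0.961], [-0.961, -0.0, 0.276], [0.001, -1.0, 0.001]]
ft_force: [-1.2, 0.5, 6.3]
grip_width: 0.051
[ 0.43016477 -0.27187264  0.04578514] 0.0008370928079417441
```

```bash
python3 -m inch '[[[-1,0,0,1,0,0,0],[-1,0,0,3,0,0,0],[-1,0,0,6,0,0,0],[-1,0,0,9,0,0,0],[-1,0,0,12,0,0,0],[-1,0,0,14,0,0,0],[-1,-1,-0.8,15,0,0,0],[-1,-4,-3,15,0,0,0],[-1,-8,-6,15,0,0,0],[-1,-12,-9,15,0,0,0],[-1,-15,-11.3,15,0,0,0],[-1,-16.8,-12.7,15,0,0,0],[-1,-16.8,-12.7,15,0,0,0],[-1,-16.8,-12.7,15,0,0,0]]]'
python3 -m inch '[[[-1,0,0,-4,0,0,0],[-1,0,0,-8,0,0,0],[-1,0,0,-11,0,0,0],[-1,0,0,-13,0,0,0],[-1,0,0,-14,0,0,0],[-1,0,0,-14.4,0,0,0],[-1,0,0,-14.6,0,0,0],[-1,0,0,-14.8,0,0,0],[-1,0,0,-14.8,0,0,0],[-1,0,0,-14.8,0,0,0]]]'
python3 - <<'E'
from rig import env
import cv2
for n in("scene","top"):
    cv2.imwrite(f"pics/{n}7.png",env.get_image(n)["frame"][:,:,::-1])
E
```

```text
time_s: 23.58
position: [0.4299, -0.2712, 0.1926]
tool_rot: [[0.276, -0.0, 0.961], [-0.961, 0.001, 0.276], [-0.001, -1.0, -0.0]]
ft_force: [0.2, -0.4, -1.5]
grip_width: 0.0514
time_s: 24.82
position: [0.4299, -0.2717, 0.0451]
tool_rot: [[0.276, 0.0, 0.961], [-0.961, -0.0, 0.276], [0.0, -1.0, 0.0]]
ft_force: [0.1, -0.9, -2.7]
grip_width: 0.0515
```

View pics/scene7.png

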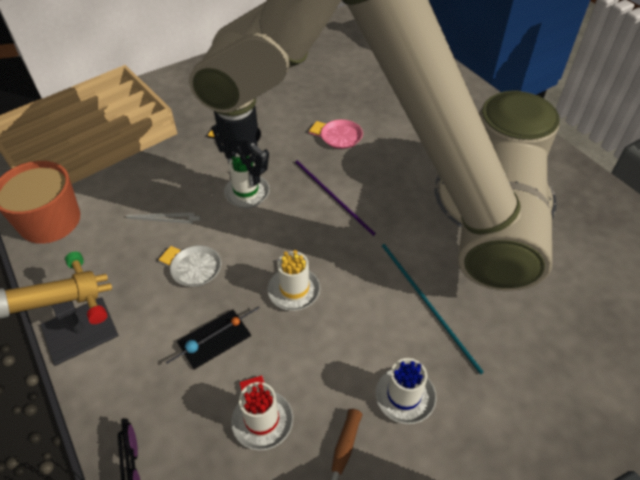

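The green pot hangs in the green saucer at (246,185). The yellow saucer at (195,266) is empty.

```bash
python3 -m inch '[[[-1,0,0,-0.05,0,0,0],[-1,0,0,-0.1,0,0,0],[-1,0,0,-0.15,0,0,0],[-1,0,0,-0.2,0,0,0],[-1,0,0,-0.2,0,0,0]]]'
python3 - <<'E'
from h import *
from rig import env
from scipy.optimize import least_squares
d=env.get_image("top");f=np.ascontiguousarray(d["frame"])
s=cv2.GaussianBlur(cv2.cvtColor(f,cv2.COLOR_RGB2HSV)[:,:,1],(3,3),0)
x,y=364,135
m=(s[y-32:y+32,x-32:x+32]<43).astype(np.uint8)
k=max(cv2.findContours(m,cv2.RETR_EXTERNAL,cv2.CHAIN_APPROX_NONE)[0],key=cv2.contourArea)
w=ray(d,k[:,0]+[x-32,y-32],.014)[:,:2]
r=least_squares(lambda p:np.hypot(*(w-p[:2]).T)-p[2],[*w.mean(0),.047],loss="soft_l1",f_scale=.001)
print(r.x,np.std(r.fun))
E
```

```text
time_s: 25.55
position: [0.4299, -0.2717, 0.0437]
tool_rot: [[0.276, 0.0, 0.961], [-0.961, -0.0, 0.276], [0.001, -1.0, 0.0]]
ft_force: [-1.9, 1.8, 8.6]
grip_width: 0.0512
[ 0.59831023 -0.14993004  0.04583487] 0.000987459437242035
```

```bash
python3 -m inch '[[[-0.1,0,0,0,0,0,0],[0.2,0,0,0,0,0,0],[0.6,0,0,0,0,0,0],[1,0,0,0,0,0,0],[1,0,0,0,0,0,0],[1,0,0,0,0,0,0],[1,0,0,2,0,0,0],[1,0,0,6,0,0,0],[1,0,0,11,0,0,0],[1,0,0,15.5,0,0,0],[1,0.6,4,15.5,0,0,0],[1,1.3,9,15.5,0,0,0],[1,2.2,15,15.5,0,0,0],[1,3,21,15.5,0,0,0],[1,3.7,25.5,15.5,0,0,0],[1,3.8,26.2,15.5,0,0,0],[1,3.8,26.2,15.5,0,0,0],[1,3.8,26.2,15.5,0,0,0]]]'
python3 -m inch '[[[1,0,0,-4,0,0,0],[1,0,0,-8,0,0,0],[1,0,0,-11,0,0,0],[1,0,0,-13.5,0,0,0],[1,0,0,-15,0,0,0],[1,0,0,-15.5,0,0,0],[1,0,0,-15.5,0,0,0]]]'
python3 - <<'E'
from rig import env
import cv2
for n in("scene","top"):
    cv2.imwrite(f"pics/{n}8.png",env.get_image(n)["frame"][:,:,::-1])
E
```

```text
time_s: 27.85
position: [0.4679, -0.0107, 0.1978]
tool_rot: [[0.275, -0.0, 0.962], [-0.962, -0.0, 0.275], [0.0, -1.0, -0.0]]
ft_force: [0.6, -0.7, 0.1]
grip_width: 0.0855
time_s: 28.72
position: [0.468, -0.0102, 0.043]
tool_rot: [[0.275, 0.0, 0.961], [-0.961, -0.0, 0.275], [0.0, -1.0, 0.0]]
ft_force: [-0.1, -0.3, 0.5]
grip_width: 0.0856
```

View pics/scene8.png

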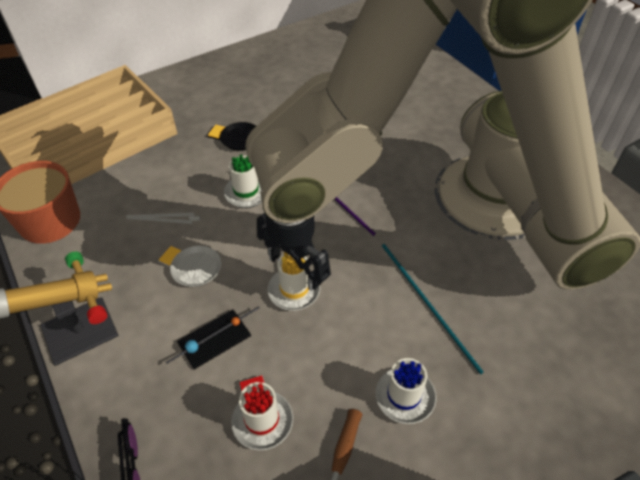

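The green pot is seated at (244,180). The fingers straddle the yellow pot at (293,280).

```bash
python3 -m inch '[[[0.3,0,0,0,0,0,0],[-0.2,0,0,0,0,0,0],[-1,0,0,0,0,0,0],[-1,0,0,0,0,0,0],[-1,0,0,0,0,0,0],[-1,0,0,0,0,0,0],[-1,0,0,0,0,0,0],[-1,0,0,0,0,0,0]]]' 45
python3 -m inch '[[[-1,0,0,1,0,0,0],[-1,0,0,3,0,0,0],[-1,0,0,6,0,0,0],[-1,0,0,9,0,0,0],[-1,0,0,12,0,0,0],[-1,0,0,14,0,0,0],[-1,1,-1.1,15,0,0,0],[-1,4,-4.3,15,0,0,0],[-1,7,-7.5,15,0,0,0],[-1,10,-10.8,15,0,0,0],[-1,12,-12.9,15,0,0,0],[-1,13,-14,15,0,0,0],[-1,13,-14,15,0,0,0],[-1,13,-14,15,0,0,0]]]'
python3 -m inch '[[[-1,0,0,-4,0,0,0],[-1,0,0,-8,0,0,0],[-1,0,0,-11,0,0,0],[-1,0,0,-13,0,0,0],[-1,0,0,-14,0,0,0],[-1,0,0,-14.4,0,0,0],[-1,0,0,-14.6,0,0,0],[-1,0,0,-14.8,0,0,0],[-1,0,0,-14.8,0,0,0],[-1,0,0,-14.8,0,0,0]]]'
python3 - <<'E'
from rig import env
import cv2
for n in("scene","top"):
    cv2.imwrite(f"pics/{n}9.png",env.get_image(n)["frame"][:,:,::-1])
E
```

```text
time_s: 29.82
position: [0.4681, -0.0096, 0.0433]
tool_rot: [[0.276, 0.001, 0.961], [-0.961, -0.0, 0.276], [0.001, -1.0, 0.001]]
ft_force: [-1.7, 0.9, 5.8]
grip_width: 0.0512
time_s: 31.58
position: [0.5973, -0.1489, 0.1928]
tool_rot: [[0.277, -0.001, 0.961], [-0.961, 0.001, 0.277], [-0.001, -1.0, -0.001]]
ft_force: [0.1, 0.1, -2.9]
grip_width: 0.0513
time_s: 32.83
position: [0.598, -0.1496, 0.0451]
tool_rot: [[0.276, 0.0, 0.961], [-0.961, -0.0, 0.276], [0.0, -1.0, 0.0]]
ft_force: [0.1, -0.9, -3.6]
grip_width: 0.0512
```

View pics/scene9.png

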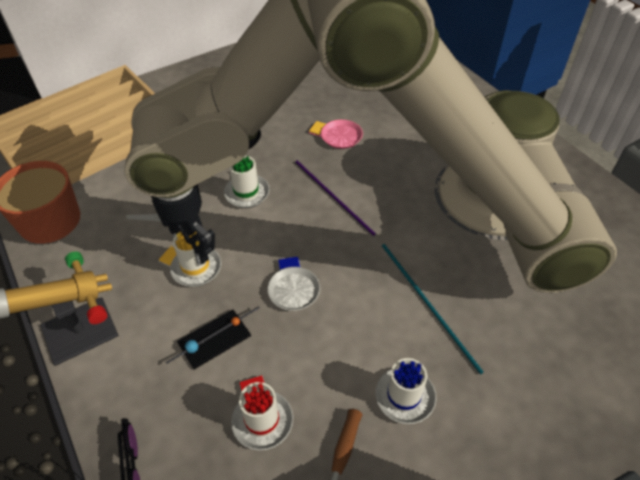

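The yellow pot is over the yellow saucer at (195,262), and the blue saucer at (293,288) is empty.

```bash
python3 -m inch '[[[-1,0,0,-0.05,0,0,0],[-1,0,0,-0.1,0,0,0],[-1,0,0,-0.15,0,0,0],[-1,0,0,-0.2,0,0,0],[-1,0,0,-0.2,0,0,0]]]'
python3 - <<'E'
from h import *
from rig import env
from scipy.optimize import least_squares
d=env.get_image("top");f=np.ascontiguousarray(d["frame"])
s=cv2.GaussianBlur(cv2.cvtColor(f,cv2.COLOR_RGB2HSV)[:,:,1],(3,3),0)
x,y=294,197
m=(s[y-32:y+32,x-32:x+32]<43).astype(np.uint8)
k=max(cv2.findContours(m,cv2.RETR_EXTERNAL,cv2.CHAIN_APPROX_NONE)[0],key=cv2.contourArea)
w=ray(d,k[:,0]+[x-32,y-32],.014)[:,:2]
r=least_squares(lambda p:np.hypot(*(w-p[:2]).T)-p[2],[*w.mean(0),.047],loss="soft_l1",f_scale=.001)
print(r.x,np.std(r.fun))
b=min(blobs(d,"blue"),key=lambda b:np.hypot(b[1][0][0]-165,b[1][0][1]-212))
print("bluepot",b[0],b[1],ray(d,[b[1][0]],.096)[0])
E
```

```text
time_s: 33.55
position: [0.598, -0.1496, 0.0434]
tool_rot: [[0.276, 0.0, 0.961], [-0.961, -0.0, 0.276], [0.0, -1.0, 0.0]]
ft_force: [-2.6, 2.4, 5.6]
grip_width: 0.0511
[0.49967872 0.01528739 0.01474414] 0.00482791875352411Traceback (most recent call last):
  File "<stdin>", line 12, in <module>
ValueError: min() iterable argument is empty
```

The arm hides the blue spots from above just now. I'll release and look from higher up while moving to the blue pot.

```bash
python3 -m inch '[[[-0.1,0,0,0,0,0,0],[0.2,0,0,0,0,0,0],[0.6,0,0,0,0,0,0],[1,0,0,0,0,0,0],[1,0,0,0,0,0,0],[1,0,0,0,0,0,0],[1,0,0,2,0,0,0],[1,0,0,6,0,0,0],[1,0,0,11,0,0,0],[1,0,0,15.5,0,0,0],[1,-1.7,4,15.5,0,0,0],[1,-3.9,9,15.5,0,0,0],[1,-6.2,14.5,15.5,0,0,0],[1,-8.6,20,15.5,0,0,0],[1,-11,25.5,15.5,0,0,0],[1,-13.3,31,15.5,0,0,0],[1,-15.7,36.5,15.5,0,0,0],[1,-17.2,40,15.5,0,0,0],[1,-17.4,40.5,15.5,0,0,0],[1,-17.4,40.5,15.5,0,0,0]]]'
python3 -m inch '[[[1,0,0,-4,0,0,0],[1,0,0,-8,0,0,0],[1,0,0,-11,0,0,0],[1,0,0,-13.5,0,0,0],[1,0,0,-15,0,0,0],[1,0,0,-15.4,0,0,0],[1,0,0,-15.4,0,0,0]]]'
python3 - <<'E'
from rig import env
import cv2
for n in("scene","top"):
    cv2.imwrite(f"pics/{n}10.png",env.get_image(n)["frame"][:,:,::-1])
E
```

```text
time_s: 36.1
position: [0.4241, 0.2551, 0.1978]
tool_rot: [[0.277, 0.0, 0.961], [-0.961, -0.0, 0.277], [0.0, -1.0, 0.0]]
ft_force: [-0.5, -0.6, -0.1]
grip_width: 0.0856
time_s: 36.98
position: [0.4245, 0.2548, 0.0441]
tool_rot: [[0.275, 0.0, 0.961], [-0.961, 0.0, 0.275], [0.0, -1.0, 0.0]]
ft_force: [0.7, 0.4, 0.3]
grip_width: 0.0857
```

View pics/scene10.png

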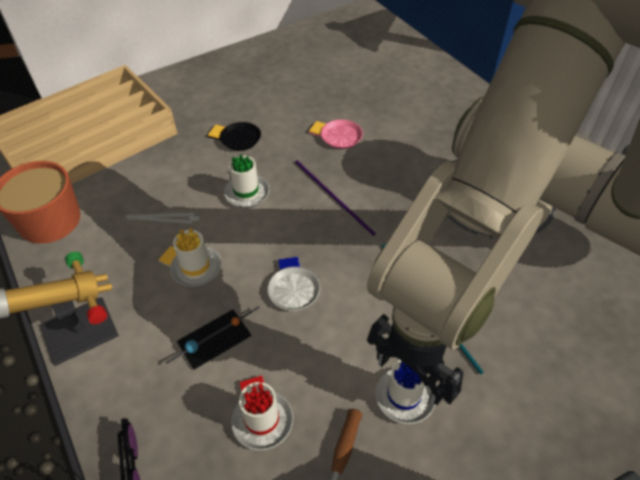

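The fingers are around the blue pot at (407,385), and the yellow pot is seated at (190,255). I'll close and carry it to the blue saucer.

```bash
python3 -m inch '[[[0.3,0,0,0,0,0,0],[-0.2,0,0,0,0,0,0],[-1,0,0,0,0,0,0],[-1,0,0,0,0,0,0],[-1,0,0,0,0,0,0],[-1,0,0,0,0,0,0],[-1,0,0,0,0,0,0],[-1,0,0,0,0,0,0]]]' 45
python3 -m inch '[[[-1,0,0,1,0,0,0],[-1,0,0,3,0,0,0],[-1,0,0,6,0,0,0],[-1,0,0,9,0,0,0],[-1,0,0,12,0,0,0],[-1,0,0,14,0,0,0],[-1,0.2,-1,15,0,0,0],[-1,0.7,-4,15,0,0,0],[-1,1.4,-8,15,0,0,0],[-1,2.1,-12,15,0,0,0],[-1,2.8,-16,15,0,0,0],[-1,3.5,-20,15,0,0,0],[-1,4.2,-24,15,0,0,0],[-1,4.6,-26,15,0,0,0],[-1,4.7,-26.5,15,0,0,0],[-1,4.7,-26.5,15,0,0,0],[-1,4.7,-26.5,15,0,0,0]]]'
python3 -m inch '[[[-1,0,0,-4,0,0,0],[-1,0,0,-8,0,0,0],[-1,0,0,-11,0,0,0],[-1,0,0,-13,0,0,0],[-1,0,0,-14,0,0,0],[-1,0,0,-14.4,0,0,0],[-1,0,0,-14.6,0,0,0],[-1,0,0,-14.8,0,0,0],[-1,0,0,-14.8,0,0,0],[-1,0,0,-14.8,0,0,0]]]'
python3 - <<'E'
from rig import env
import cv2
for n in("scene","top"):
    cv2.imwrite(f"pics/{n}11.png",env.get_image(n)["frame"][:,:,::-1])
E
```

```text
time_s: 38.08
position: [0.424, 0.2555, 0.0443]
tool_rot: [[0.276, 0.001, 0.961], [-0.961, 0.0, 0.276], [0.0, -1.0, 0.001]]
ft_force: [-1.9, 0.7, 6.2]
grip_width: 0.0512
time_s: 40.2
position: [0.4706, -0.0088, 0.1937]
tool_rot: [[0.277, -0.0, 0.961], [-0.961, 0.0, 0.277], [-0.0, -1.0, -0.0]]
ft_force: [-0.7, -0.8, -2.4]
grip_width: 0.0514
time_s: 41.45
position: [0.471, -0.0096, 0.046]
tool_rot: [[0.276, 0.0, 0.961], [-0.961, -0.0, 0.276], [0.0, -1.0, 0.0]]
ft_force: [-0.1, -0.1, -2.6]
grip_width: 0.0511
```

View pics/scene11.png

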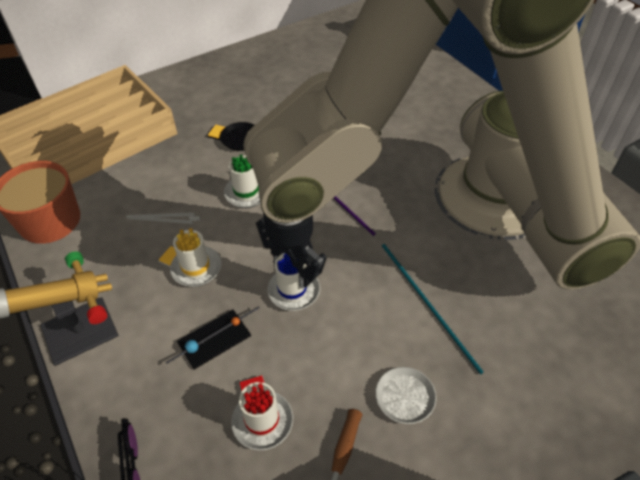

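The blue pot hangs over the blue saucer at (293,285). I'll lower it the last bit.

```bash
python3 -m inch '[[[-1,0,0,-0.05,0,0,0],[-1,0,0,-0.1,0,0,0],[-1,0,0,-0.15,0,0,0],[-1,0,0,-0.2,0,0,0],[-1,0,0,-0.2,0,0,0]]]'
```

```text
time_s: 42.18
position: [0.4709, -0.0096, 0.0443]
tool_rot: [[0.276, 0.0, 0.961], [-0.961, -0.0, 0.276], [0.0, -1.0, 0.0]]
ft_force: [-3.2, 0.8, 5.7]
grip_width: 0.0511
```

```bash
python3 -m inch '[[[-0.1,0,0,0,0,0,0],[0.2,0,0,0,0,0,0],[0.6,0,0,0,0,0,0],[1,0,0,0,0,0,0],[1,0,0,0,0,0,0],[1,0,0,0,0,0,0],[1,0,0,2,0,0,0],[1,0,0,6,0,0,0],[1,0,0,11,0,0,0],[1,0,0,16,0,0,0],[1,-2,-4,18,0,0,0],[1,-4.5,-9,18,0,0,0],[1,-7,-14,18,0,0,0],[1,-9.5,-19,18,0,0,0],[1,-12,-24,18,0,0,0],[1,-14.5,-29,18,0,0,0],[1,-17,-34,18,0,0,0],[1,-19,-38,18,0,0,0],[1,-20,-40,18,0,0,0],[1,-20,-40,18,0,0,0]]]'
python3 - <<'E'
from h import *
from rig import env
S=dict(red=(.6325,.1728),yellow=(.598,-.1499),green=(.4302,-.2719),blue=(.4709,-.0096))
for n in("scene","top"):
    d=env.get_image(n);cv2.imwrite(f"pics/{n}12.png",d["frame"][:,:,::-1])
for c in S:
    for a,(u,r),k in blobs(d,c):
        p=ray(d,[u],.096)[0,:2]
        if np.hypot(*(p-S[c]))<.02: print(c,"pot",p.round(4),"off mm",((p-S[c])*1000).round(1))
for c,u0 in(("lightblue",(289,98)),):
    a=dict(np.load("top0.npz"))["frame"][70:165,265:320].astype(int);b=d["frame"][70:165,265:320].astype(int)
    print("bead patch mean diff",np.abs(a-b).mean())
E
```

```text
time_s: 44.68
position: [0.2706, -0.41, 0.2235]
tool_rot: [[0.275, -0.0, 0.962], [-0.962, 0.001, 0.275], [-0.001, -1.0, 0.0]]
ft_force: [0.5, 1.2, -0.2]
grip_width: 0.0853
red pot [0.6296 0.1707] off mm [-2.9 -2.1]
yellow pot [ 0.5964 -0.1501] off mm [-1.6 -0.2]
green pot [ 0.4292 -0.2704] off mm [-1.   1.5]
blue pot [ 0.4731 -0.0101] off mm [ 2.2 -0.5]
bead patch mean diff 1.8440191387559808
```

View pics/scene12.png

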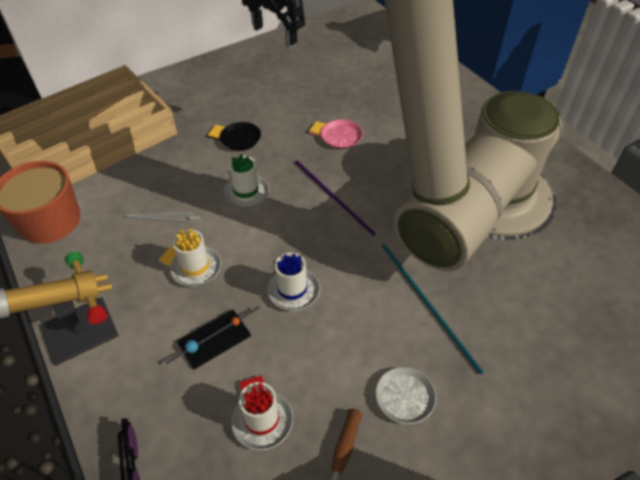

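View pics/top12.png

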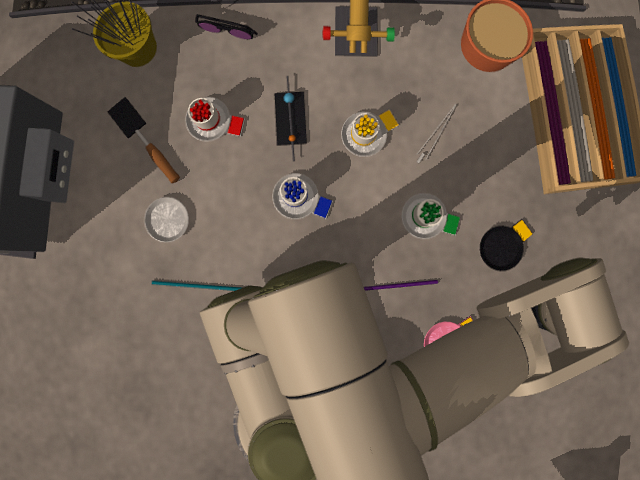

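All four pots stand upright in their matching saucers: red (201,111), yellow (365,127), blue (293,191) and green (430,212). Plain (167,219) is empty, and the bead is unchanged at (289,98). I'll hand in.

```bash
python3 -c "
from rig import env
print(env.close_job())"
```

```text
the job is handed in; nothing more can be done
None
```

All four pots now stand upright in the saucers matching their glass, the plain saucer is empty, and I handed the job in at about 45 s of the 115 s allowed.

- **Moves:** I parked the blue pot on the plain saucer, then moved red, green and yellow to their own saucers. Blue went from the plain saucer to its own last. No pot touched the bare bench.
- **Forces:** Each set-down read 4 to 9 N at the wrist.
- **Last checks:** In the final top view, the pots measured within 4 mm of their saucer centres; the floor allows 11 mm. The bead and mandrel look unmoved, and I left the black and pink look-alikes alone.
- **Failed or disagreeing checks:**
  - The blue saucer could not be re-measured once empty because the arm hid it, so I used its first measurement.
  - The scene camera's pot positions differed from the top camera's by about 1 cm because it sees the sides of the rods. I relied on the top view.

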